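# Draw a flat-pack shelf tight with its cam lock

## Robot

A 6-joint arm with a two-finger parallel gripper is mounted at the origin on a cart in front of the work surface, level with it; the furniture and walls round the work are solid. World frame = base frame: x ahead of the robot, y to its left, z up, the work surface at z = 0. Lengths are in m, angles in rad, forces in N, time in s.
With the tool pointing down it reaches from about 0.275 to 0.85 m from the base axis. Payload 5.2 kg.
Tool frame: the origin (TCP) lies midway between the tips of the shut fingers; the grasp point (between the pads) lies 19 mm behind it; z points along the fingers, y is the line along which they close (so a half turn about z gives the same grasp; the last joint's range is limited). The gripper opens to 85 mm and grips with 20 to 120 N. Pads are 22 mm wide; open, the fingers measure 114 mm over their backs; the gripper's body (76 mm by 85 mm) begins 54 mm behind the grasp point. The pads swing forward as they close: fully open they stand 13 mm farther back than shut.
Start: joints at [-1.45, 0.259, 1.535, -0, 1.348, -0.203], TCP at [0.175, -0.521, 0.231] pointing down, gripper open.
Joint ranges: [-3.14, 3.14], [-0.91, 2.08], [0.19, 2.58], [-1.22, 4.36], [0.22, 2.71], [-3.12, 3.12]. Speed limits (rad/s): [2.57, 2.57, 3.14, 3.14, 3.14, 3.14].

## Interface

Orientations are given as a unit quaternion [x, y, z, w].
In Python, from station import robot gives the robot as it stands.
- The arm moves only by the tool carry_out, never from a script. Its argument "targets" is a list of rows, each an object with "translation": the shift along the world's x, y, z in m, a list of three; "turn": the turn about the world's z in rad. In form: [{"translation": [dx, dy, dz], "turn": turn}, ...]. A call has 1 to 20 rows; each row is the pose to reach, as a shift and turn from the pose commanded when the call began; what a row does not reach only later rows make up. A row lasts 1/12 s, in which the tool goes at most 41.7 mm and 7.16 degrees, less where a joint would pass 70% of its speed; a pose out of reach is approached as far as the arm can. A call with a gripper value outside its range is refused whole. "jaw" is the opening, from 0 (shut) to 1 (fully open), set as the call begins (left out, the last holds). The fingers move at their own pace and stop on an object; "force" is the grip in N (left out, the last holds). Time passes only in rows, so rows that repeat a pose let the fingers close. It gives the time, the measured TCP pose, the force, the opening and the grip force at its end, in the units of the state.
- robot.state(): the state, without advancing time (a new reading comes with each control period).
- robot.get_image(name): name is "side" or "top"; returns a dict with "frame" (480x640x3 uint8, blue, green, red), "fovy" (degrees; the focal length in pixels is half the picture's height over the tangent of half this angle, whatever the lens; pixels are square), "cx", "cy" (the principal point, pixels), "k1" (the pictures are not rectified: a ray, as slopes to the right and down, at radius r is drawn at 1 + k1 r^2 times it, then the intrinsics apply), "view" (4x4, takes a point from world to camera coordinates). Camera axes: x right, y up, looking along -z (the intrinsics and any distortion apply to the point x, -y, -z); pixel columns grow to the right and rows downward; lengths in m; the calibration is good to about 2 mm. A picture is of the moment at which its call begins. There is no depth.
- robot.hand_in(): hands the job in; it is judged then, once.
Trained networks look in the newest picture that a camera, given by its name, has taken for a name from the list of things; names that differ only in an ending like _2 or _b are one class to them, and where a whole thing is asked for, a point or a joint stands for the part that bears it (a point fixed in the world has none). Each returns a list of dicts, best first, with "confidence" (0 to 1); they miss things now and then, are a little off and sometimes report something else, mostly with a low value. They report only what shows in the picture. A call takes as long as a camera call. They do not tell look-alikes from the thing itself.
- robot.search_frame(camera, target): "location" ([column, row] in pixels, amid what is visible of it).
The state is a dict: "time": time; "joint_pos": joint angles; "qd": joint speeds; "joint_efforts": joint torques, N m; "eef_pos": TCP position; "tcp_rot": TCP orientation; "ft_force": force on the tool from outside, world axes, zero at the start; "ft_torque": the same for the moment, N m; "finger_gap": finger opening in m; "finger_force": force on a finger pad.
Only numpy, scipy, OpenCV 4.12 (cv2) and the standard library are available. Lean on these libraries where they do the work, as an engineer would, in place of code of your own. Each camera call takes 0.05 s, during which the arm holds its last target. There are 200 camera calls.

## Task

A small flat-pack shelf lies on the worktop with its end panel still standing a few millimetres off the board. Take the screwdriver from its stand, set its blade in the slot of the cam lock and turn the lock clockwise until it has drawn the panel right up against the board and feels snug, but do not overtighten it and do not push the panel itself. Then put the screwdriver back in its stand, standing upright, and leave the other things alone.

Things in the scene. Friction and masses are not known exactly. Their poses are not given: they have to be found in the camera images.
- board: flat plywood board of the shelf, 180 x 200 mm, top face 28 mm above the worktop, held fast; origin under its centre at worktop height, x towards the end panel, z up; the edge that the panel is drawn against lies at x = +90 mm. Felt at the screwdriver: light turning moment (about 0.1 N m) while the panel is drawn in, then a steep climb; 0.25 to 0.3 N m is snug, over 0.35 N m is overtightened
- cam: round steel cam disc, 44 mm across, let in flush with the board's top, 34 mm from the edge at the panel; origin at the centre of its top face, z up, x along its straight slot (22 mm long, 5 mm wide, 7 mm deep, closed at both ends; same slot half a turn round). Turned clockwise from above it draws the panel in; it stays where it is left
- panel: upright plywood end panel, 18 mm thick, 200 mm wide, 70 mm high, beyond the board's +x edge, sliding only along the board's x; it starts about 3 mm off the board; origin at the foot of its inner face, so it is home when it stands at x = +90 mm in the board's frame. It comes home after 0.4 to 1.2 rad of turning, the first part slack: how far its hidden bolt sticks out is unknown
- screwdriver_grip (a point): middle of the screwdriver's black square handle (26 x 26 mm, 62 mm high, flats parallel to its x and y); the screwdriver stands upright, z up, blade down, 115 mm long in all, 100 g; x is along the width of the blade; this point is 81 mm above the blade's end
- screwdriver_tip (a point): end of the flat blade (18 mm wide along x, 3.2 mm thick along y), on the screwdriver's axis, same axes as the handle; above it a round shaft of 15 mm diameter up to the handle's underside, which is 50 mm above this point
- screwdriver: the screwdriver as a whole; origin at the end of its blade, z up along the shaft to the handle
- stand: fixed wooden block 74 x 74 x 56 mm with an upright 23 mm hole right through its middle; origin under its centre at worktop height; the screwdriver's shaft hangs in the hole and the underside of its handle rests on the top of the block, so that the blade's end is 6 mm above the worktop
- mug: bystander: striped mug, 80 mm across, 89 mm high
- short_tin: bystander: short tin, 75 mm across, 58 mm high
- capsule: bystander: coffee capsule, 49 mm across, 34 mm high
There are look-alikes about, which are no part of the job. There is more than one size of the stand; the one meant has the size given above.

How it is judged:
On the way, in this order (a step that is already met when the one before it is completed fails the run):
1. the blade is seated in the slot of the cam lock (z of screwdriver_tip in the frame of cam below -0.0045 m and horizontal distance between screwdriver_tip and cam below 0.004 m), for 0.1 s.
2. with the blade still in the slot, the panel is drawn against the board and the bolt is held snug (z of screwdriver_tip in the frame of cam below -0.003 m and horizontal distance between screwdriver_tip and cam below 0.005 m and x of panel in the frame of board below 0.0905 m and contact force between panel and cam above 18 N), for 0.1 s.
At the end, for the whole second after the job is handed in: the panel is within 0.6 mm of the board and the cam still pulls on its bolt with over 2 N; the screwdriver hangs upright in its stand (blade end within 8 mm of the hole's axis and under 12 mm high, tilt under 0.1 rad), at rest (x of panel in the frame of board below 0.0906 m and contact force between panel and cam above 2 N and horizontal distance between screwdriver_tip and stand below 0.008 m and height (world z) of screwdriver_tip below 0.012 m and angle between screwdriver's own z axis and vertical below 0.1 rad and linear speed of screwdriver below 0.02 m/s); the robot touches nothing.
It fails at once if the lock is overtightened: the cam pulls on the bolt head with more than 44 N (contact force between panel and cam above 44 N).
It fails at once if the panel is pushed by the robot or with the screwdriver (more than 3 N) (contact force between any of the arm, the fingers, screwdriver and panel above 3 N).
It fails at once if the mug, the short tin or the coffee capsule is moved by more than 20 mm (distance of any of mug, short_tin, capsule from where it was at the start of the episode above 0.02 m).
It also fails if it takes over 70 s, if anything falls off the work surface, if the arm or the gripper's body presses on something with over 40 N, if the wrist force passes 120 N, or if a joint passes its speed limit or range.

## Working session

There is one attempt and no reset: what is moved stays moved. The work goes in short steps, Python scripts to look and compute and a tool call to move; the robot and the scene stay as the last step left them, time stands still between calls to the robot, and variables do not carry over. Pictures are saved under pics/ and viewed, at most 10 in all, crops included, and the job is handed in when it is done.

Besides the shell and the picture viewer there is one more tool, called after "Request:" by a JSON object that holds its "name" and its "arguments", one argument or row to a line. carry_out: Moves the arm, as the interface text tells. Its arguments: {"type":"object","properties":{"targets":{"type":"array"},"jaw":{"type":"number"},"force":{"type":"number"}},"required":["targets"]}

```bash
mkdir -p pics
cat > h.py <<'E'
import numpy as np, cv2
from station import robot
def cam(n):
    d=robot.get_image(n); f=240/np.tan(np.radians(d['fovy'])/2)
    d['f']=f; return d
def ray(d,px):
    u=(px[0]-d['cx'])/d['f']; v=(px[1]-d['cy'])/d['f']
    x,y=u,v
    for _ in range(20):
        s=1+d['k1']*(x*x+y*y); x,y=u/s,v/s
    V=np.array(d['view']); R=V[:3,:3]; o=-R.T@V[:3,3]
    return o,R.T@np.array([x,-y,-1])
def atz(d,px,z):
    o,r=ray(d,px); return o+r*(z-o[2])/r[2]
def proj(d,P):
    V=np.array(d['view']); c=V[:3,:3]@np.array(P)+V[:3,3]
    x,y=c[0]/-c[2],-c[1]/-c[2]; s=1+d['k1']*(x*x+y*y)
    return np.array([d['cx']+d['f']*x*s,d['cy']+d['f']*y*s])
E
python3 - <<'E'
from h import *
for n in('top','side'):
    d=cam(n); cv2.imwrite(f'pics/{n}0.png',d['frame'])
    V=np.array(d['view']); print(n,d['f'],d['k1'],-V[:3,:3].T@V[:3,3])
    for t in('cam','stand','screwdriver_grip','panel','board'):
        print(t,[(np.round(r['location']),round(r['confidence'],2)) for r in robot.search_frame(n,t)][:4])
print(robot.state())
E
```

```text
top 456.18250162408475 -0.08769441297452439 [0.37386053 0.11891178 1.16996118]
cam [(array([376., 230.]), 0.74)]
stand [(array([143., 290.]), 0.75), (array([255., 269.]), 0.69)]
screwdriver_grip [(array([250., 271.]), 0.68)]
panel [(array([379., 211.]), 0.72)]
board [(array([373., 247.]), 0.63)]
side 573.3945115032294 0.04376653731032364 [0.28014694 1.14283003 0.97279505]
cam [(array([319., 218.]), 0.45)]
stand [(array([331., 413.]), 0.59)]
screwdriver_grip [(array([339., 286.]), 0.57), (array([336., 311.]), 0.53)]
panel [(array([304., 214.]), 0.63), (array([248., 283.]), 0.46)]
board [(array([335., 226.]), 0.79)]
{'time': 0.6, 'joint_pos': array([-1.44980134e+00,  2.58574183e-01,  1.53497118e+00, -1.46640457e-05,
        1.34801241e+00, -2.02814253e-01]), 'qd': array([-0.00088656, -0.00015995, -0.0011535 , -0.00091871, -0.00051591,
       -0.00064839]), 'joint_efforts': array([-1.25932333e-03, -4.45664513e+01, -2.90767622e+01, -4.35696402e-04,
        1.09324879e-03,  4.21054210e-06]), 'eef_pos': array([ 0.17501064, -0.52142684,  0.23133524]), 'tcp_rot': array([ 9.86921791e-01,  1.61199806e-01, -7.85817991e-06,  1.71341569e-05]), 'ft_force': array([-0.97758163, -0.26564699, -0.33888362]), 'ft_torque': array([-0.00786664,  0.00191902,  0.0006695 ]), 'finger_force': 0.0, 'finger_gap': 0.08533610623272599}
```

View pics/top0.png

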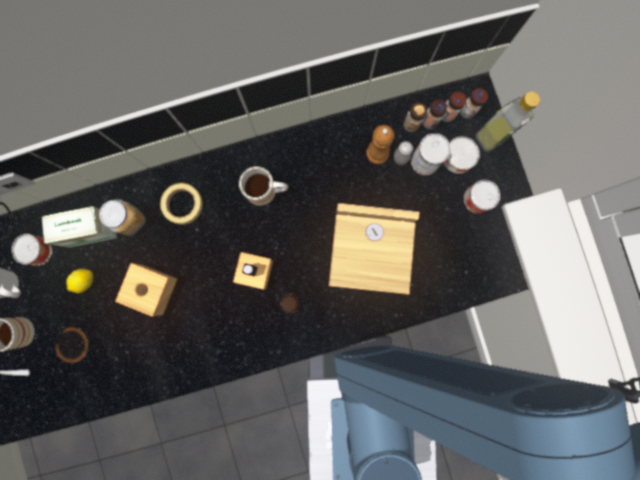

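View pics/side0.png

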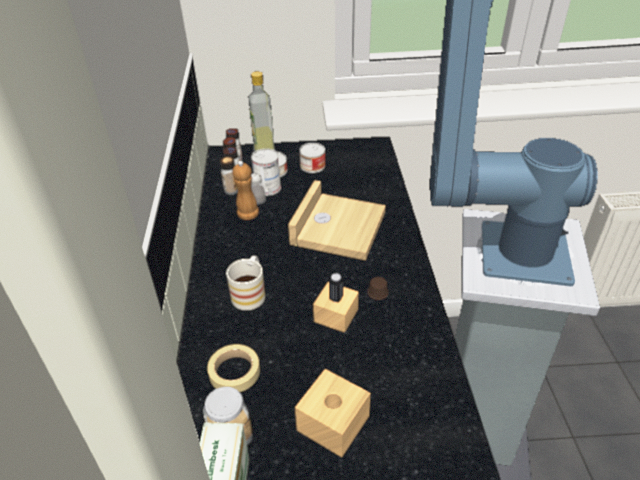

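The top view shows the screwdriver in the small stand at about (250,270), the larger look-alike stand at (146,290), the cam at (374,231), the panel along row 212 and the capsule at (289,303). I'll zoom in on the parts I need.

Run:
```python
import cv2,numpy as np
t=cv2.imread('pics/top0.png');s=cv2.imread('pics/side0.png')
c=lambda im,x,y,w,h,k:cv2.resize(im[y:y+h,x:x+w],None,fx=k,fy=k,interpolation=cv2.INTER_CUBIC)
a=np.hstack([c(t,228,246,50,50,8)[:300*2//2*1],c(t,350,205,50,50,8)[:300]]) if 0 else np.hstack([c(t,228,248,50,46,8),c(t,350,205,50,46,8)])
b=np.hstack([c(s,305,265,66,37*1,6)[:222,:396],c(s,285,180,66,37,6)[:222,:396]])
b=cv2.copyMakeBorder(b,0,0,0,8,cv2.BORDER_CONSTANT)
cv2.imwrite('pics/z0.png',np.vstack([a,b]))
```

```text
(no output)
```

View pics/z0.png

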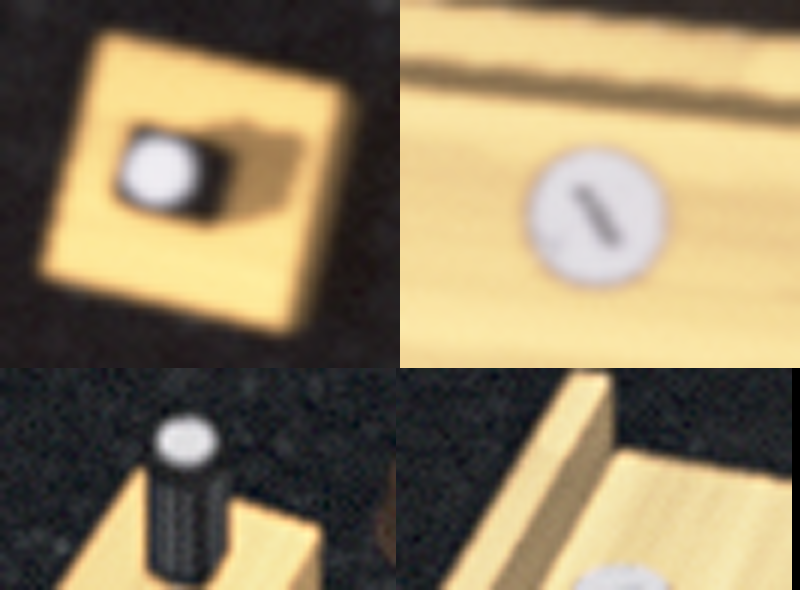

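```bash
cat > fit.py <<'E'
from h import *
from scipy.optimize import minimize
K=6
def box(c,yaw,sx,sy,z0,z1):
    C,S=np.cos(yaw),np.sin(yaw)
    return [(c[0]+C*a-S*b,c[1]+S*a+C*b,z) for a in(-sx/2,sx/2) for b in(-sy/2,sy/2) for z in(z0,z1)]
def sil(d,pts,x0,y0,w,h):
    p=np.array([proj(d,q) for q in pts]); p=(p-[x0,y0]+.5)*K-.5
    m=np.zeros((h*K,w*K),np.uint8); cv2.fillConvexPoly(m,cv2.convexHull(np.round(p*16).astype(np.int32)),1,cv2.LINE_8,4); return m
def fit(d,mask,win,s,z0,z1,g):
    f=lambda v:np.sum(sil(d,box(v[:2]/100,v[2]/10,s,s,z0,z1),*win)!=mask)
    r=min((minimize(f,[g[0]*100,g[1]*100,y*10],method='Nelder-Mead',options=dict(initial_simplex=np.array([g[0]*100,g[1]*100,y*10])+np.array([[0,0,0],[1,0,0],[0,1,0],[0,0,2]]))) for y in np.arange(-.8,.8,.25)),key=lambda r:r.fun)
    return r.x[:2]/100,r.x[2]/10,r.fun/mask.sum()
E
python3 - <<'E'
from fit import *
d=cam('top'); im=d['frame']
win=(225,245,56,54); x,y,w,h=win
c=cv2.resize(im[y:y+h,x:x+w],None,fx=K,fy=K,interpolation=cv2.INTER_CUBIC)
hsv=cv2.cvtColor(c,cv2.COLOR_BGR2HSV)
wood=((hsv[...,1]>70)&(hsv[...,2]>75)).astype(np.uint8)
cs,_=cv2.findContours(wood,0,2); k=max(cs,key=cv2.contourArea)
st=np.zeros_like(wood); cv2.drawContours(st,[k],-1,1,-1)
ho=((st==1)&(wood==0)).astype(np.uint8)
ho=cv2.morphologyEx(ho,cv2.MORPH_OPEN,np.ones((9,9)))
print('stand',fit(d,st,win,.074,0,.056,atz(d,(250,270),.056)[:2]))
print('handle',fit(d,ho,win,.026,.056,.118,atz(d,(248,269),.11)[:2]))
print('cap',atz(d,(247.2,269.1),.121))
x,y,w,h=350,205,50,46
c=cv2.resize(im[y:y+h,x:x+w],None,fx=8,fy=8,interpolation=cv2.INTER_CUBIC)
hsv=cv2.cvtColor(c,cv2.COLOR_BGR2HSV)
m=((hsv[...,1]<55)&(hsv[...,2]>80)).astype(np.uint8)
cs,_=cv2.findContours(m,0,2); k=max(cs,key=cv2.contourArea); e=cv2.fitEllipse(cv2.convexHull(k)); print(e)
P=lambda q,z:atz(d,((q[0]+.5)/8-.5+x,(q[1]+.5)/8-.5+y),z)
cc=P(e[0],.028);print('cam',cc)
g=cv2.cvtColor(c,cv2.COLOR_BGR2GRAY); yy,xx=np.mgrid[:h*8,:w*8]
ii=(np.hypot(xx-e[0][0],yy-e[0][1])<50)
W=np.where(ii,np.clip(170-g.astype(float),0,None),0)
pts=np.stack([xx[W>0],yy[W>0]],1); ww=W[W>0]; mu=(pts*ww[:,None]).sum(0)/ww.sum()
C=np.cov(pts.T,aweights=ww); u=np.linalg.eigh(C)[1][:,1]
A,B=P(mu+25*u,.028),P(mu-25*u,.028); print('slot c',P(mu,.028),'ang',np.arctan2(*(A-B)[1::-1]))
# panel edge direction, and distance
A,B=P((0,68),.028),P((395,120),.028);print('board edge approx',A,B,np.arctan2(*(A-B)[1::-1]))
# side view estimate of cam
s=cam('side'); X,Y=285,195
c=s['frame'][Y:Y+45,X:X+70]; hs=cv2.cvtColor(cv2.resize(c,None,fx=8,fy=8,interpolation=cv2.INTER_CUBIC),cv2.COLOR_BGR2HSV)
m=((hs[...,1]<55)&(hs[...,2]>80)).astype(np.uint8)
cs,_=cv2.findContours(m,0,2); k=max(cs,key=cv2.contourArea); e=cv2.fitEllipse(cv2.convexHull(k))
print('side cam',atz(s,((e[0][0]+.5)/8-.5+X,(e[0][1]+.5)/8-.5+Y),.028),e)
E
```

```text
stand (array([0.42782823, 0.28724189]), np.float64(-0.2656815654962926), np.float64(0.12268098589845923))
handle (array([0.42856248, 0.28357409]), np.float64(1.2207808785867686), np.float64(0.5021823472356935))
cap [0.42773468 0.28497506 0.121     ]
((196.94338989257812, 217.16043090820312), (139.21246337890625, 141.85899353027344), 123.18245697021484)
cam [ 0.51731193 -0.02240725  0.028     ]
slot c [ 0.51642218 -0.02330842  0.028     ] ang -2.638923388419466
board edge approx [0.56682509 0.03810101 0.028     ] [ 0.54653446 -0.08684522  0.028     ] 1.4098068190242115
side cam [ 0.51668895 -0.0193624   0.028     ] ((298.7567138671875, 183.4261932373047), (90.83383178710938, 135.2213592529297), 88.1566390991211)
```

Run:
```python
from fit import *
d=cam('top'); im=d['frame']
win=(225,245,56,54); x,y,w,h=win
c=cv2.resize(im[y:y+h,x:x+w],None,fx=K,fy=K,interpolation=cv2.INTER_CUBIC)
hsv=cv2.cvtColor(c,cv2.COLOR_BGR2HSV)
f=c.astype(int); br=f[...,2]-f[...,0]
wood=((br>35)).astype(np.uint8)
cs,_=cv2.findContours(wood,0,2); k=max(cs,key=cv2.contourArea)
st=np.zeros_like(wood); cv2.drawContours(st,[cv2.convexHull(k)],-1,1,-1)
yy,xx=np.mgrid[:h*K,:w*K]
ho=((np.hypot(xx-145,yy-148)<60)&(br<45)&(st==1)).astype(np.uint8)
ho=cv2.morphologyEx(ho,cv2.MORPH_OPEN,np.ones((5,5)))
a=fit(d,st,win,.074,0,.056,atz(d,(250,270),.056)[:2]); b=fit(d,ho,win,.026,.056,.118,atz(d,(248,269),.11)[:2])
print('stand',a,'\nhandle',b)
for v,s,z0,z1,col in((a,.074,0,.056,(255,0,0)),(b,.026,.056,.118,(0,0,255))):
    m=sil(d,box(v[0],v[1],s,s,z0,z1),*win); cs,_=cv2.findContours(m,0,2); cv2.drawContours(c,cs,-1,col,1)
v=np.hstack([c,cv2.merge([st*120+ho*130]*3)]); cv2.imwrite('pics/dbg.png',v)
```

```text
stand (array([0.42782823, 0.28724189]), np.float64(-0.2656815654962926), np.float64(0.12272342483976297)) 
handle (array([0.42890087, 0.28250758]), np.float64(-0.34565808613623766), np.float64(0.39346110484780156))
```

View pics/dbg.png

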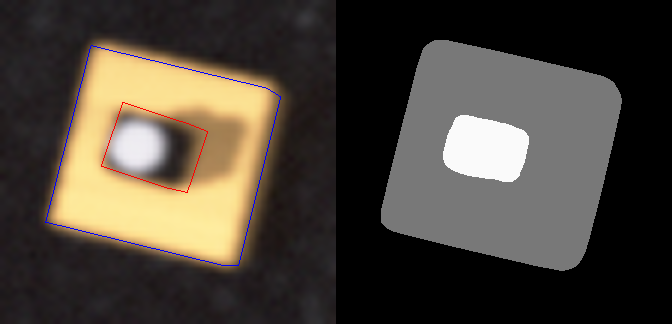

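Request:
{"name": "carry_out", "arguments": {
  "targets": [
    {"translation": [0.13,0.4,0],"turn": 0.5},
    {"translation": [0.13,0.4,0],"turn": 0.5},
    {"translation": [0.13,0.4,0],"turn": 0.5},
    {"translation": [0.13,0.4,0],"turn": 0.5},
    {"translation": [0.13,0.4,0],"turn": 0.5},
    {"translation": [0.13,0.4,0],"turn": 0.5},
    {"translation": [0.13,0.4,0],"turn": 0.5},
    {"translation": [0.13,0.4,0],"turn": 0.5},
    {"translation": [0.13,0.4,0],"turn": 0.5},
    {"translation": [0.252,0.806,-0.03],"turn": 0.966},
    {"translation": [0.252,0.806,-0.03],"turn": 0.966},
    {"translation": [0.252,0.806,-0.03],"turn": 0.966},
    {"translation": [0.252,0.806,-0.03],"turn": 0.966},
    {"translation": [0.252,0.806,-0.03],"turn": 0.966},
    {"translation": [0.252,0.806,-0.03],"turn": 0.966},
    {"translation": [0.252,0.806,-0.03],"turn": 0.966},
    {"translation": [0.252,0.806,-0.03],"turn": 0.966},
    {"translation": [0.252,0.806,-0.03],"turn": 0.966},
    {"translation": [0.252,0.806,-0.03],"turn": 0.966},
    {"translation": [0.252,0.806,-0.03],"turn": 0.966}
  ],
  "jaw": 1
}}

```text
time: 2.42
eef_pos: [0.4235, 0.2755, 0.2021]
tcp_rot: [0.799, 0.601, 0.0, 0.0]
ft_force: [1.0, -1.3, 0.8]
finger_gap: 0.0855
finger_force: 0.0
```

Request:
{"name": "carry_out", "arguments": {
  "targets": [
    {"translation": [0,0,-0.04],"turn": 0},
    {"translation": [0,0,-0.08],"turn": 0},
    {"translation": [0,0,-0.11],"turn": 0},
    {"translation": [0,0,-0.125],"turn": 0},
    {"translation": [0,0,-0.125],"turn": 0},
    {"translation": [0,0,-0.125],"turn": 0}
  ]
}}

```text
time: 2.92
eef_pos: [0.4232, 0.2729, 0.0767]
tcp_rot: [0.799, 0.601, -0.001, -0.0]
ft_force: [-0.4, -1.1, 1.3]
finger_gap: 0.0857
finger_force: 0.0
```

Request:
{"name": "carry_out", "arguments": {
  "targets": [
    {"translation": [0,0,0],"turn": 0},
    {"translation": [0,0,0],"turn": 0},
    {"translation": [0,0,0],"turn": 0},
    {"translation": [0,0,0],"turn": 0},
    {"translation": [0,0,0],"turn": 0},
    {"translation": [0,0,0],"turn": 0},
    {"translation": [0,0,0],"turn": 0},
    {"translation": [0,0,0],"turn": 0},
    {"translation": [0,0,0],"turn": 0},
    {"translation": [0,0,0],"turn": 0}
  ],
  "jaw": 0,
  "force": 60
}}

```text
time: 3.75
eef_pos: [0.4241, 0.2731, 0.0781]
tcp_rot: [0.799, 0.601, 0.001, 0.0]
ft_force: [-1.8, -1.2, 6.9]
finger_gap: 0.0252
finger_force: 58.5
```

Request:
{"name": "carry_out", "arguments": {
  "targets": [
    {"translation": [0,0,0],"turn": 0},
    {"translation": [0,0,0],"turn": 0},
    {"translation": [0,0,0],"turn": 0},
    {"translation": [0.002,0.006,0],"turn": 0},
    {"translation": [0.003,0.012,0],"turn": 0},
    {"translation": [0.003,0.012,0],"turn": 0},
    {"translation": [0.003,0.012,0],"turn": 0}
  ],
  "jaw": 0.6
}}

```text
time: 4.33
eef_pos: [0.4266, 0.2855, 0.0769]
tcp_rot: [0.799, 0.601, -0.0, -0.0]
ft_force: [-0.9, -0.4, -0.6]
finger_gap: 0.0512
finger_force: 0.0
```

Run:
```python
from h import *
d=cam('side'); print(robot.state()['eef_pos'])
c=d['frame'][215:335,270:430]
cv2.imwrite('pics/s1.png',cv2.resize(c,None,fx=5,fy=5,interpolation=cv2.INTER_CUBIC))
```

```text
[0.42640079 0.28527653 0.07691364]
```

View pics/s1.png

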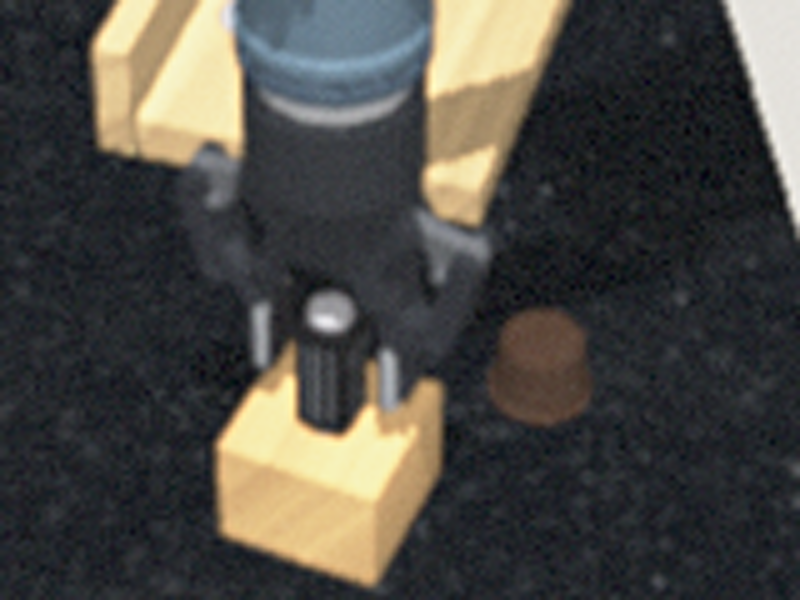

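The open fingers straddle the handle: pads are at (262,335) and (390,380), the cap at (330,308). I'll check the centring along the pads before closing.

Run:
```python
from h import *
d=cam('side'); f=d['frame'][265:290,325:348].astype(np.uint8)
print('cap side',atz(d,((330+.5)/5-.5+270,(308+.5)/5-.5+215),.121))
p=robot.state()['eef_pos']
for z in (.121,.07): print(z,proj(d,[p[0],p[1],z]),(proj(d,[p[0],p[1],z])-[270,215])*5)
```

```text
cap side [0.42767612 0.28606097 0.121     ]
0.121 [336.3024031  275.95844206] [331.51201549 304.79221029]
0.07 [336.31617881 292.75412975] [331.58089406 388.77064875]
```

Request:
{"name": "carry_out", "arguments": {
  "targets": [
    {"translation": [0.001,0,0],"turn": 0},
    {"translation": [0.001,0,0],"turn": 0},
    {"translation": [0.001,0,0],"turn": 0},
    {"translation": [0.001,0,0],"turn": 0},
    {"translation": [0.001,0,0],"turn": 0},
    {"translation": [0.001,0,0],"turn": 0},
    {"translation": [0.001,0,0],"turn": 0},
    {"translation": [0.001,0,0],"turn": 0}
  ],
  "jaw": 0,
  "force": 80
}}

```text
time: 5.1
eef_pos: [0.4277, 0.285, 0.0773]
tcp_rot: [0.799, 0.601, 0.0, 0.0]
ft_force: [0.1, 0.5, 2.5]
finger_gap: 0.0257
finger_force: 78.3
```

Request:
{"name": "carry_out", "arguments": {
  "targets": [
    {"translation": [0,0,0.03],"turn": 0},
    {"translation": [0,0,0.06],"turn": 0},
    {"translation": [0,0,0.095],"turn": 0},
    {"translation": [0,0,0.1],"turn": 0},
    {"translation": [0,0,0.1],"turn": 0},
    {"translation": [0,0,0.1],"turn": 0}
  ]
}}

```text
time: 5.6
eef_pos: [0.4269, 0.2848, 0.1764]
tcp_rot: [0.799, 0.601, -0.0, -0.0]
ft_force: [-0.2, -0.4, -2.0]
finger_gap: 0.0253
finger_force: 80.4
```

Run:
```python
from h import *
d=cam('side'); s=robot.state(); print(s['eef_pos'],s['tcp_rot'],s['joint_pos'])
p=s['eef_pos']; q=proj(d,p-[0,0,.07]);q2=proj(d,p-[0,0,.04]); x,y=np.round((q+q2)/2).astype(int)-[40,30]; print(x,y,q,q2)
cv2.imwrite('pics/s2.png',cv2.resize(d['frame'][y:y+60,x:x+80],None,fx=8,fy=8,interpolation=cv2.INTER_CUBIC))
```

```text
[0.42637519 0.28456961 0.1755351 ] [ 7.99164141e-01  6.01111206e-01 -1.35298072e-03 -4.03710630e-04] [3.70624368e-01 2.39440848e-01 1.70397432e+00 4.75717847e-05
 1.20100099e+00 6.51620256e-01]
296 246 [336.32814771 280.97458587] [336.32056621 270.83212075]
```

View pics/s2.png

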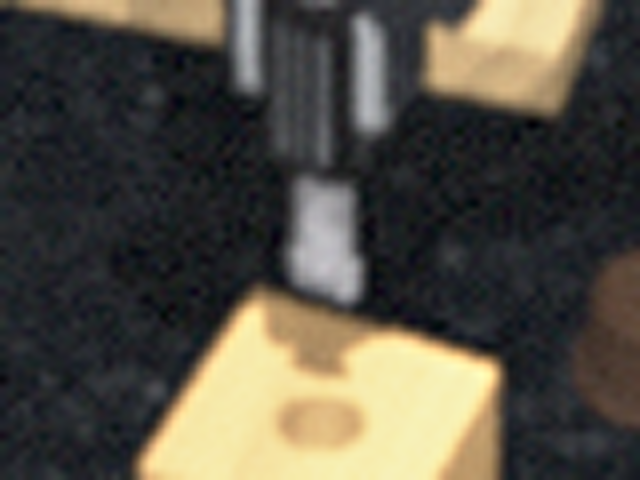

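Request:
{"name": "carry_out", "arguments": {
  "targets": [
    {"translation": [0.089,-0.307,0],"turn": 0.784},
    {"translation": [0.089,-0.307,0],"turn": 0.784},
    {"translation": [0.089,-0.307,0],"turn": 0.784},
    {"translation": [0.089,-0.307,0],"turn": 0.784},
    {"translation": [0.089,-0.307,0],"turn": 0.784},
    {"translation": [0.089,-0.307,0],"turn": 0.784},
    {"translation": [0.089,-0.307,0],"turn": 0.784},
    {"translation": [0.089,-0.307,0],"turn": 0.784},
    {"translation": [0.089,-0.307,0],"turn": 0.784},
    {"translation": [0.089,-0.307,0],"turn": 0.784},
    {"translation": [0.089,-0.307,-0.02],"turn": 0.784},
    {"translation": [0.089,-0.307,-0.04],"turn": 0.784},
    {"translation": [0.089,-0.307,-0.06],"turn": 0.784},
    {"translation": [0.089,-0.307,-0.06],"turn": 0.784},
    {"translation": [0.089,-0.307,-0.06],"turn": 0.784},
    {"translation": [0.089,-0.307,-0.06],"turn": 0.784},
    {"translation": [0.089,-0.307,-0.06],"turn": 0.784}
  ]
}}

```text
time: 7.07
eef_pos: [0.5171, -0.0218, 0.118]
tcp_rot: [0.509, 0.861, 0.0, 0.001]
ft_force: [-0.5, -0.2, -0.8]
finger_gap: 0.0251
finger_force: 80.4
```

Run:
```python
from h import *
d=cam('side'); s=robot.state(); print(s['eef_pos'],s['tcp_rot'],s['joint_pos'][5],s['ft_force'],s['ft_torque'])
p=s['eef_pos']; q=proj(d,p-[0,0,.0713]); x,y=np.round(q).astype(int)-[40,34]; print(x,y,(q-[x,y]+.5)*8-.5)
c=cv2.resize(d['frame'][y:y+60,x:x+80],None,fx=8,fy=8,interpolation=cv2.INTER_CUBIC)
cv2.imwrite('pics/s3.png',c)
```

```text
[ 0.51725592 -0.02188561  0.11816552] [5.08707829e-01 8.60938668e-01 2.97502419e-04 9.30187506e-04] -0.7614822961245177 [-0.05166609 -0.51785727 -1.503378  ] [ 0.02210359  0.01086028 -0.00867547]
282 177 [321.52620508 277.50594528]
```

View pics/s3.png

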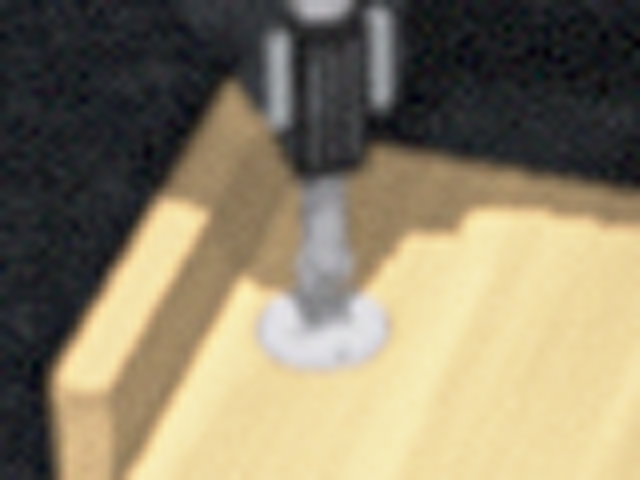

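The blade hovers right above the cam disc, which is centred near (323,330) in the crop. Now I'll lower it and feel for the slot.

Request:
{"name": "carry_out", "arguments": {
  "targets": [
    {"translation": [-0.0003,-0.0003,-0.01],"turn": 0},
    {"translation": [-0.0003,-0.0003,-0.016],"turn": 0},
    {"translation": [-0.0003,-0.0003,-0.019],"turn": 0},
    {"translation": [-0.0003,-0.0003,-0.02],"turn": 0},
    {"translation": [-0.0003,-0.0003,-0.02],"turn": 0},
    {"translation": [-0.0003,-0.0003,-0.02],"turn": 0}
  ]
}}

```text
time: 7.62
eef_pos: [0.5163, -0.0225, 0.0973]
tcp_rot: [0.509, 0.861, -0.0, 0.0]
ft_force: [-1.4, -0.7, 3.3]
finger_gap: 0.0247
finger_force: 81.2
```

Request:
{"name": "carry_out", "arguments": {
  "targets": [
    {"translation": [0,0,-0.001],"turn": 0},
    {"translation": [0,0,-0.002],"turn": 0},
    {"translation": [0,0,-0.002],"turn": 0},
    {"translation": [0,0,-0.002],"turn": 0}
  ]
}}

```text
time: 7.95
eef_pos: [0.5167, -0.0227, 0.0951]
tcp_rot: [0.509, 0.861, -0.0, 0.001]
ft_force: [2.1, -2.7, 0.9]
finger_gap: 0.0249
finger_force: 80.6
```

Request:
{"name": "carry_out", "arguments": {
  "targets": [
    {"translation": [0,0,-0.001],"turn": 0},
    {"translation": [0,0,-0.002],"turn": 0},
    {"translation": [0,0,-0.002],"turn": 0},
    {"translation": [0,0,-0.002],"turn": 0}
  ]
}}

```text
time: 8.28
eef_pos: [0.5166, -0.0226, 0.093]
tcp_rot: [0.509, 0.861, -0.0, 0.0]
ft_force: [3.1, -2.9, -1.6]
finger_gap: 0.0249
finger_force: 80.3
```

Run:
```python
from h import *
s=robot.state(); print(s['eef_pos'],s['ft_force'],s['ft_torque'],s['joint_pos'][5])
```

```text
[ 0.51660729 -0.02264989  0.09299325] [ 3.06043084 -2.94053345 -1.57067699] [-0.71575899 -0.6219784   0.02758706] -0.7623325459585981
```

Request:
{"name": "carry_out", "arguments": {
  "targets": [
    {"translation": [0.0004,-0.0004,-0.0005],"turn": 0},
    {"translation": [0.0004,-0.0004,-0.001],"turn": 0},
    {"translation": [0.0004,-0.0004,-0.001],"turn": 0}
  ]
}}

```text
time: 8.53
eef_pos: [0.5167, -0.0228, 0.0922]
tcp_rot: [0.509, 0.861, -0.0, 0.0]
ft_force: [1.3, -3.2, 0.8]
finger_gap: 0.0251
finger_force: 81.0
```

```bash
cat > st.py <<'E'
from h import *
s=robot.state(); print(s['time'],s['eef_pos'].round(4),'F',s['ft_force'].round(2),'T',s['ft_torque'].round(3),'q6',round(s['joint_pos'][5],3),'yaw',round(2*np.arctan2(s['tcp_rot'][1],s['tcp_rot'][0]),4))
E
python3 st.py
```

```text
8.5333 [ 0.5167 -0.0228  0.0922] F [ 1.34 -3.23  0.78] T [-0.647 -0.433  0.042] q6 -0.763 yaw 2.0737
```

Request:
{"name": "carry_out", "arguments": {
  "targets": [
    {"translation": [0,-0.0003,0],"turn": -0.04},
    {"translation": [0,-0.0003,0],"turn": -0.08},
    {"translation": [0,-0.0003,0],"turn": -0.12},
    {"translation": [0,-0.0003,0],"turn": -0.16},
    {"translation": [0,-0.0003,0],"turn": -0.2},
    {"translation": [0,-0.0003,0],"turn": -0.24},
    {"translation": [0,-0.0003,0],"turn": -0.28},
    {"translation": [0,-0.0003,0],"turn": -0.3},
    {"translation": [0,-0.0003,0],"turn": -0.3}
  ]
}}

```text
time: 9.28
eef_pos: [0.5165, -0.0231, 0.0922]
tcp_rot: [0.632, 0.775, -0.0, -0.0]
ft_force: [1.1, -3.0, 2.7]
finger_gap: 0.025
finger_force: 80.6
```

```bash
python3 st.py
```

```text
9.2833 [ 0.5165 -0.0231  0.0922] F [ 1.06 -3.03  2.69] T [-0.737 -0.182  0.072] q6 -0.463 yaw 1.7736
```

Request:
{"name": "carry_out", "arguments": {
  "targets": [
    {"translation": [0,0,0],"turn": -0.03},
    {"translation": [0,0,0],"turn": -0.06},
    {"translation": [0,0,0],"turn": -0.09},
    {"translation": [0,0,0],"turn": -0.12},
    {"translation": [0,0,0],"turn": -0.12}
  ]
}}

```text
time: 9.7
eef_pos: [0.5164, -0.0229, 0.0922]
tcp_rot: [0.677, 0.736, -0.0, -0.0]
ft_force: [0.6, -3.0, 2.4]
finger_gap: 0.0252
finger_force: 80.6
```

```bash
python3 st.py
```

```text
9.7 [ 0.5164 -0.0229  0.0922] F [ 0.55 -2.97  2.44] T [-0.606 -0.026  0.005] q6 -0.343 yaw 1.6538
```

Request:
{"name": "carry_out", "arguments": {
  "targets": [
    {"translation": [0,0,0],"turn": -0.03},
    {"translation": [0,0,0],"turn": -0.06},
    {"translation": [0,0,0],"turn": -0.09},
    {"translation": [0,0,0],"turn": -0.1},
    {"translation": [0,0,0],"turn": -0.1}
  ]
}}

```text
time: 10.12
eef_pos: [0.5163, -0.0229, 0.0921]
tcp_rot: [0.713, 0.702, -0.0, -0.0]
ft_force: [-0.4, -2.0, 3.9]
finger_gap: 0.025
finger_force: 80.9
```

```bash
python3 st.py
```

```text
10.1167 [ 0.5163 -0.0229  0.0921] F [-0.44 -1.98  3.85] T [-0.505  0.145  0.122] q6 -0.245 yaw 1.555
```

Request:
{"name": "carry_out", "arguments": {
  "targets": [
    {"translation": [0,0,0],"turn": -0.03},
    {"translation": [0,0,0],"turn": -0.06},
    {"translation": [0,0,0],"turn": -0.08},
    {"translation": [0,0,0],"turn": -0.08}
  ]
}}

```text
time: 10.45
eef_pos: [0.5162, -0.0228, 0.0922]
tcp_rot: [0.74, 0.672, -0.0, -0.0]
ft_force: [-0.7, -1.3, 6.1]
finger_gap: 0.0252
finger_force: 81.1
```

```bash
python3 st.py
```

```text
10.45 [ 0.5162 -0.0228  0.0922] F [-0.67 -1.25  6.07] T [-0.356  0.296  0.165] q6 -0.164 yaw 1.4742
```

Request:
{"name": "carry_out", "arguments": {
  "targets": [
    {"translation": [0,0,0],"turn": -0.02},
    {"translation": [0,0,0],"turn": -0.04},
    {"translation": [0,0,0],"turn": -0.04}
  ]
}}

```text
time: 10.7
eef_pos: [0.5162, -0.0228, 0.0921]
tcp_rot: [0.754, 0.657, -0.0, -0.0]
ft_force: [-1.5, -1.0, 5.6]
finger_gap: 0.0252
finger_force: 81.2
```

```bash
python3 st.py
```

```text
10.7 [ 0.5162 -0.0228  0.0921] F [-1.54 -0.97  5.62] T [-0.358  0.302  0.099] q6 -0.124 yaw 1.4343
```

Request:
{"name": "carry_out", "arguments": {
  "targets": [
    {"translation": [0,0,0],"turn": -0.02},
    {"translation": [0,0,0],"turn": -0.04},
    {"translation": [0,0,0],"turn": -0.05},
    {"translation": [0,0,0],"turn": -0.05}
  ]
}}

```text
time: 11.03
eef_pos: [0.5162, -0.0227, 0.0921]
tcp_rot: [0.77, 0.638, -0.0, -0.0]
ft_force: [-2.0, -1.1, 5.5]
finger_gap: 0.0256
finger_force: 81.2
```

```bash
python3 st.py
python3 - <<'E'
from h import *
d=cam('side')
cv2.imwrite('pics/s4.png',cv2.resize(d['frame'][175:265,270:390],None,fx=6,fy=6,interpolation=cv2.INTER_CUBIC))
E
```

```text
11.0333 [ 0.5162 -0.0227  0.0921] F [-2.01 -1.15  5.54] T [-0.312  0.298  0.11 ] q6 -0.074 yaw 1.3848
```

View pics/s4.png

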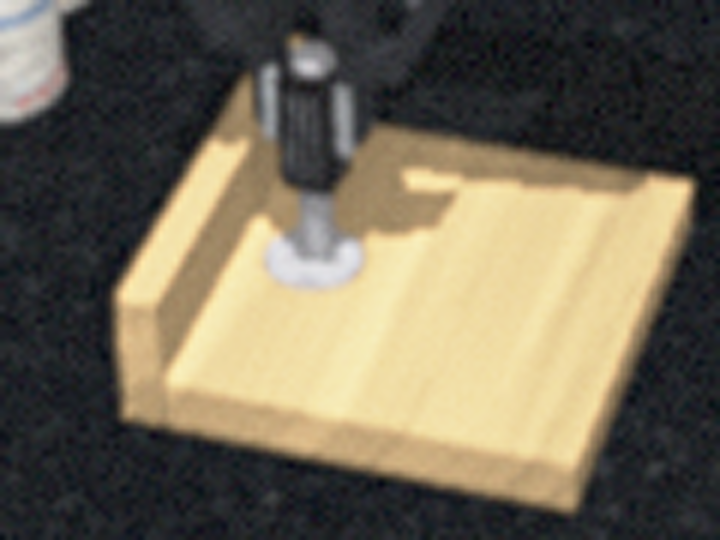

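The blade is in the slot at (317,255) and the panel gap at (165,400) has nearly closed. I'll carry on in small steps.

Request:
{"name": "carry_out", "arguments": {
  "targets": [
    {"translation": [0,0,0],"turn": -0.02},
    {"translation": [0,0,0],"turn": -0.04},
    {"translation": [0,0,0],"turn": -0.04}
  ]
}}

```text
time: 11.33
eef_pos: [0.5162, -0.0226, 0.0921]
tcp_rot: [0.782, 0.623, -0.0, -0.001]
ft_force: [-2.5, -1.7, 5.4]
finger_gap: 0.0248
finger_force: 81.2
```

```bash
python3 st.py
```

```text
11.3333 [ 0.5162 -0.0226  0.0921] F [-2.46 -1.65  5.41] T [-0.305  0.29   0.117] q6 -0.034 yaw 1.3443
```

Request:
{"name": "carry_out", "arguments": {
  "targets": [
    {"translation": [0,0,0],"turn": -0.02},
    {"translation": [0,0,0],"turn": -0.04},
    {"translation": [0,0,0],"turn": -0.04}
  ]
}}

```text
time: 11.58
eef_pos: [0.5161, -0.0226, 0.0921]
tcp_rot: [0.795, 0.607, -0.0, -0.001]
ft_force: [-3.1, -0.3, 5.8]
finger_gap: 0.0253
finger_force: 81.2
```

```bash
python3 st.py
```

```text
11.5833 [ 0.5161 -0.0226  0.0921] F [-3.08 -0.29  5.83] T [-0.178  0.308  0.123] q6 0.006 yaw 1.3042
```

Request:
{"name": "carry_out", "arguments": {
  "targets": [
    {"translation": [0,0,0],"turn": -0.02},
    {"translation": [0,0,0],"turn": -0.04},
    {"translation": [0,0,0],"turn": -0.04}
  ]
}}

```text
time: 11.83
eef_pos: [0.5161, -0.0225, 0.0921]
tcp_rot: [0.807, 0.591, -0.0, -0.001]
ft_force: [-1.4, -0.7, 5.6]
finger_gap: 0.0251
finger_force: 81.2
```

```bash
python3 st.py
```

```text
11.8333 [ 0.5161 -0.0225  0.0921] F [-1.41 -0.7   5.59] T [-0.167  0.436  0.153] q6 0.046 yaw 1.2642
```

Torque is rising to 0.153, so the steps get smaller.

Request:
{"name": "carry_out", "arguments": {
  "targets": [
    {"translation": [0,0,0],"turn": -0.01},
    {"translation": [0,0,0],"turn": -0.02},
    {"translation": [0,0,0],"turn": -0.02}
  ]
}}

```text
time: 12.08
eef_pos: [0.5161, -0.0225, 0.0921]
tcp_rot: [0.812, 0.583, -0.0, -0.001]
ft_force: [-2.1, -0.0, 5.7]
finger_gap: 0.0252
finger_force: 81.2
```

```bash
python3 st.py
```

```text
12.0833 [ 0.5161 -0.0225  0.0921] F [-2.05 -0.02  5.67] T [-0.098  0.431  0.077] q6 0.066 yaw 1.2448
```

```bash
cat > tq.py <<'E'
from h import *
T=[]
for _ in range(4):
    T.append(robot.state()['ft_torque'][2]); robot.get_image('side')
T.append(robot.state()['ft_torque'][2]); print(np.round(T,3),np.mean(T).round(3))
E
python3 tq.py
```

```text
[0.077 0.102 0.106 0.189 0.054] 0.106
```

Request:
{"name": "carry_out", "arguments": {
  "targets": [
    {"translation": [0,0,0],"turn": -0.015},
    {"translation": [0,0,0],"turn": -0.03},
    {"translation": [0,0,0],"turn": -0.03}
  ]
}}

```text
time: 12.53
eef_pos: [0.5161, -0.0225, 0.0921]
tcp_rot: [0.821, 0.571, -0.0, -0.001]
ft_force: [-1.1, 0.7, 6.4]
finger_gap: 0.0253
finger_force: 81.3
```

```bash
python3 tq.py
```

```text
[0.161 0.176 0.114 0.079 0.111] 0.128
```

Request:
{"name": "carry_out", "arguments": {
  "targets": [
    {"translation": [0,0,0],"turn": -0.015},
    {"translation": [0,0,0],"turn": -0.03},
    {"translation": [0,0,0],"turn": -0.03}
  ]
}}

```text
time: 12.98
eef_pos: [0.516, -0.0224, 0.0921]
tcp_rot: [0.83, 0.558, -0.0, -0.001]
ft_force: [-1.7, 1.0, 6.3]
finger_gap: 0.0254
finger_force: 81.3
```

```bash
python3 tq.py
```

```text
[0.112 0.128 0.116 0.118 0.086] 0.112
```

Request:
{"name": "carry_out", "arguments": {
  "targets": [
    {"translation": [0,0,0],"turn": -0.015},
    {"translation": [0,0,0],"turn": -0.03},
    {"translation": [0,0,0],"turn": -0.03}
  ]
}}

```text
time: 13.43
eef_pos: [0.516, -0.0223, 0.0921]
tcp_rot: [0.838, 0.546, -0.0, -0.001]
ft_force: [-1.4, -0.4, 6.3]
finger_gap: 0.0251
finger_force: 81.3
```

```bash
python3 tq.py
```

```text
[0.194 0.183 0.092 0.16  0.157] 0.157
```

Request:
{"name": "carry_out", "arguments": {
  "targets": [
    {"translation": [0,0,0],"turn": -0.01},
    {"translation": [0,0,0],"turn": -0.02},
    {"translation": [0,0,0],"turn": -0.02}
  ]
}}

```text
time: 13.88
eef_pos: [0.5161, -0.0223, 0.0921]
tcp_rot: [0.843, 0.537, -0.0, -0.001]
ft_force: [-1.5, 0.5, 5.8]
finger_gap: 0.0255
finger_force: 81.3
```

```bash
python3 tq.py
```

```text
[0.175 0.178 0.194 0.184 0.157] 0.177
```

Now climbing: 0.157, then 0.177 after another 0.02 rad.

Request:
{"name": "carry_out", "arguments": {
  "targets": [
    {"translation": [0,0,0],"turn": -0.01},
    {"translation": [0,0,0],"turn": -0.02},
    {"translation": [0,0,0],"turn": -0.02}
  ]
}}

```text
time: 14.33
eef_pos: [0.516, -0.0223, 0.0921]
tcp_rot: [0.849, 0.529, -0.0, -0.001]
ft_force: [-2.2, 0.7, 5.8]
finger_gap: 0.0254
finger_force: 81.3
```

```bash
python3 tq.py
```

```text
[0.134 0.188 0.231 0.229 0.208] 0.198
```

Request:
{"name": "carry_out", "arguments": {
  "targets": [
    {"translation": [0,0,0],"turn": -0.01},
    {"translation": [0,0,0],"turn": -0.02},
    {"translation": [0,0,0],"turn": -0.02}
  ]
}}

```text
time: 14.78
eef_pos: [0.516, -0.0223, 0.0921]
tcp_rot: [0.854, 0.521, -0.0, -0.001]
ft_force: [-1.5, -0.2, 6.1]
finger_gap: 0.0252
finger_force: 81.2
```

```bash
python3 tq.py
```

```text
[0.248 0.218 0.185 0.228 0.239] 0.224
```

Request:
{"name": "carry_out", "arguments": {
  "targets": [
    {"translation": [0,0,0],"turn": -0.01},
    {"translation": [0,0,0],"turn": -0.02},
    {"translation": [0,0,0],"turn": -0.02}
  ]
}}

```text
time: 15.23
eef_pos: [0.516, -0.0222, 0.0921]
tcp_rot: [0.859, 0.512, -0.0, -0.001]
ft_force: [-1.1, -0.4, 5.7]
finger_gap: 0.0252
finger_force: 81.2
```

```bash
python3 tq.py
```

```text
[0.138 0.24  0.199 0.2   0.236] 0.203
```

Request:
{"name": "carry_out", "arguments": {
  "targets": [
    {"translation": [0,0,0],"turn": -0.01},
    {"translation": [0,0,0],"turn": -0.02},
    {"translation": [0,0,0],"turn": -0.02}
  ]
}}

```text
time: 15.68
eef_pos: [0.516, -0.0222, 0.0921]
tcp_rot: [0.864, 0.503, -0.0, -0.001]
ft_force: [-1.9, 0.3, 5.6]
finger_gap: 0.0251
finger_force: 81.2
```

```bash
sed -i 's/range(4)/range(8)/' tq.py; python3 tq.py
```

```text
[0.255 0.267 0.293 0.27  0.278 0.264 0.208 0.27  0.284] 0.265
```

Mean torque is 0.265 N m, which is snug and has been held. I'll unload the blade a little before lifting it.

Request:
{"name": "carry_out", "arguments": {
  "targets": [
    {"translation": [0,0,0],"turn": 0.015},
    {"translation": [0,0,0],"turn": 0.03},
    {"translation": [0,0,0],"turn": 0.03}
  ]
}}

```text
time: 16.33
eef_pos: [0.5161, -0.0222, 0.0921]
tcp_rot: [0.856, 0.517, -0.0, -0.001]
ft_force: [-1.7, 0.6, 5.3]
finger_gap: 0.0253
finger_force: 81.3
```

```bash
sed -i 's/range(8)/range(4)/' tq.py; python3 tq.py; python3 st.py
```

```text
[0.12  0.179 0.159 0.191 0.134] 0.156
16.5333 [ 0.5161 -0.0222  0.0921] F [-1.98  0.63  6.06] T [0.047 0.314 0.134] q6 0.225 yaw 1.0853
```

Request:
{"name": "carry_out", "arguments": {
  "targets": [
    {"translation": [0,0,0],"turn": 0.02},
    {"translation": [0,0,0],"turn": 0.04},
    {"translation": [0,0,0],"turn": 0.04}
  ]
}}

```text
time: 16.78
eef_pos: [0.5161, -0.0223, 0.0921]
tcp_rot: [0.846, 0.534, -0.0, -0.001]
ft_force: [0.2, 1.0, 5.9]
finger_gap: 0.0248
finger_force: 81.3
```

```bash
python3 tq.py; python3 st.py
```

```text
[0.069 0.115 0.117 0.072 0.118] 0.098
16.9833 [ 0.5161 -0.0223  0.0921] F [-2.69 -0.07  6.37] T [-0.033  0.305  0.118] q6 0.185 yaw 1.1251
```

Request:
{"name": "carry_out", "arguments": {
  "targets": [
    {"translation": [0,0,0],"turn": 0.02},
    {"translation": [0,0,0],"turn": 0.03},
    {"translation": [0,0,0.003],"turn": 0.03},
    {"translation": [0,0,0.006],"turn": 0.03},
    {"translation": [0,0,0.01],"turn": 0.03},
    {"translation": [0,0,0.03],"turn": 0.03},
    {"translation": [0,0,0.06],"turn": 0.03},
    {"translation": [0,0,0.09],"turn": 0.03},
    {"translation": [0,0,0.09],"turn": 0.03},
    {"translation": [0,0,0.09],"turn": 0.03}
  ]
}}

```text
time: 17.82
eef_pos: [0.5177, -0.0231, 0.184]
tcp_rot: [0.838, 0.545, 0.001, 0.001]
ft_force: [-0.3, -0.1, -1.6]
finger_gap: 0.0251
finger_force: 80.3
```

```bash
python3 tq.py; python3 st.py
python3 - <<'E'
from h import *
d=cam('side'); p=robot.state()['eef_pos']; q=proj(d,p-[0,0,.0713]); print(q)
cv2.imwrite('pics/s5.png',cv2.resize(d['frame'][145:265,270:390],None,fx=5,fy=5,interpolation=cv2.INTER_CUBIC))
E
```

```text
[-0.024 -0.039  0.04   0.034 -0.01 ] 0.0
18.0167 [ 0.5155 -0.0227  0.1805] F [-0.55 -0.08 -1.62] T [-0.01   0.032 -0.01 ] q6 0.157 yaw 1.1538
[322.03894964 191.81493849]
```

View pics/s5.png

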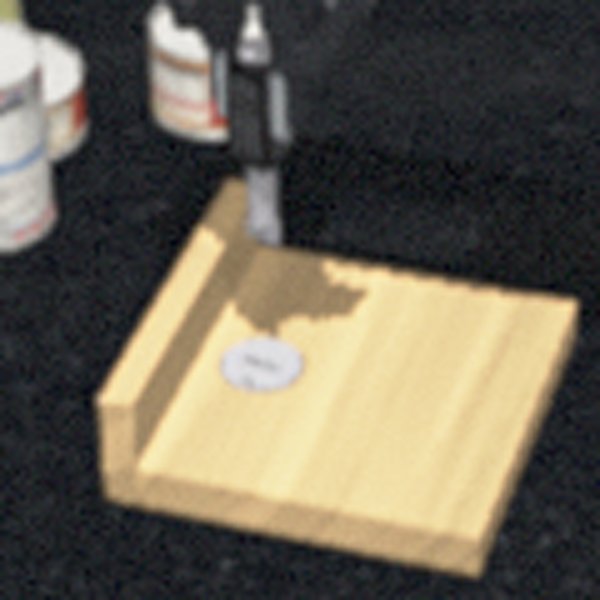

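The panel is home with no gap at (140,465), the cam slot is empty, and the driver hangs upright with its tip at (264,242), where I predicted it. Next I'll take it back to the stand.

Request:
{"name": "carry_out", "arguments": {
  "targets": [
    {"translation": [-0.088,0.308,0],"turn": 0.13},
    {"translation": [-0.088,0.308,0],"turn": 0.13},
    {"translation": [-0.088,0.308,0],"turn": 0.13},
    {"translation": [-0.088,0.308,0],"turn": 0.13},
    {"translation": [-0.088,0.308,0],"turn": 0.13},
    {"translation": [-0.088,0.308,0],"turn": 0.13},
    {"translation": [-0.088,0.308,0],"turn": 0.13},
    {"translation": [-0.088,0.308,0],"turn": 0.13},
    {"translation": [-0.088,0.308,0],"turn": 0.13},
    {"translation": [-0.088,0.308,0],"turn": 0.13},
    {"translation": [-0.088,0.308,0],"turn": 0.13},
    {"translation": [-0.088,0.308,0],"turn": 0.13},
    {"translation": [-0.088,0.308,0],"turn": 0.13},
    {"translation": [-0.088,0.308,0],"turn": 0.13}
  ]
}}

```text
time: 19.23
eef_pos: [0.4291, 0.2838, 0.182]
tcp_rot: [0.802, 0.598, -0.0, 0.0]
ft_force: [-0.3, 0.8, -0.3]
finger_gap: 0.025
finger_force: 80.5
```

```bash
python3 tq.py; python3 st.py
```

```text
[ 0.025  0.015  0.033 -0.029  0.022] 0.013
19.4333 [0.4289 0.2845 0.1822] F [ 0.2  -0.1  -2.52] T [-0.011  0.002  0.022] q6 0.657 yaw 1.2827
```

Request:
{"name": "carry_out", "arguments": {
  "targets": [
    {"translation": [-0.001,0.001,0],"turn": 0},
    {"translation": [-0.001,0.001,-0.02],"turn": 0},
    {"translation": [-0.001,0.001,-0.04],"turn": 0},
    {"translation": [-0.001,0.001,-0.05],"turn": 0},
    {"translation": [-0.001,0.001,-0.06],"turn": 0},
    {"translation": [-0.001,0.001,-0.07],"turn": 0},
    {"translation": [-0.001,0.001,-0.08],"turn": 0},
    {"translation": [-0.001,0.001,-0.08],"turn": 0},
    {"translation": [-0.001,0.001,-0.08],"turn": 0}
  ]
}}

```text
time: 20.18
eef_pos: [0.4274, 0.2859, 0.1017]
tcp_rot: [0.801, 0.599, -0.0, -0.0]
ft_force: [0.3, 0.4, -0.8]
finger_gap: 0.0252
finger_force: 80.5
```

```bash
python3 st.py
```

```text
20.1833 [0.4274 0.2859 0.1017] F [ 0.28  0.39 -0.84] T [ 0.01  -0.011 -0.049] q6 0.659 yaw 1.2838
```

In the hole with no lateral force. Lowering the rest of the way.

Request:
{"name": "carry_out", "arguments": {
  "targets": [
    {"translation": [0,0,-0.01],"turn": 0},
    {"translation": [0,0,-0.018],"turn": 0},
    {"translation": [0,0,-0.022],"turn": 0},
    {"translation": [0,0,-0.0235],"turn": 0},
    {"translation": [0,0,-0.0235],"turn": 0},
    {"translation": [0,0,-0.0235],"turn": 0}
  ]
}}

```text
time: 20.68
eef_pos: [0.4277, 0.286, 0.0786]
tcp_rot: [0.801, 0.599, -0.0, -0.0]
ft_force: [-0.2, 0.1, -0.4]
finger_gap: 0.0253
finger_force: 80.5
```

```bash
python3 st.py
```

```text
20.6833 [0.4277 0.286  0.0786] F [-0.19  0.08 -0.36] T [-0.035 -0.017 -0.078] q6 0.659 yaw 1.2838
```

Request:
{"name": "carry_out", "arguments": {
  "targets": [
    {"translation": [0,0,-0.0005],"turn": 0},
    {"translation": [0,0,-0.001],"turn": 0},
    {"translation": [0,0,-0.001],"turn": 0},
    {"translation": [0,0,-0.001],"turn": 0}
  ]
}}

```text
time: 21.02
eef_pos: [0.4277, 0.286, 0.0777]
tcp_rot: [0.801, 0.599, 0.0, 0.0]
ft_force: [-0.7, 0.6, -1.3]
finger_gap: 0.0251
finger_force: 80.5
```

Request:
{"name": "carry_out", "arguments": {
  "targets": [
    {"translation": [0,0,0],"turn": 0},
    {"translation": [0,0,0],"turn": 0},
    {"translation": [0,0,0],"turn": 0},
    {"translation": [0,0,0],"turn": 0},
    {"translation": [0,0,0],"turn": 0},
    {"translation": [0,0,0],"turn": 0},
    {"translation": [0,0,0],"turn": 0},
    {"translation": [0,0,0],"turn": 0}
  ],
  "jaw": 0.8
}}

```text
time: 21.68
eef_pos: [0.4276, 0.286, 0.0776]
tcp_rot: [0.801, 0.599, 0.0, -0.0]
ft_force: [0.4, -0.4, 0.2]
finger_gap: 0.0682
finger_force: 0.0
```

Request:
{"name": "carry_out", "arguments": {
  "targets": [
    {"translation": [0,0,0.03],"turn": 0},
    {"translation": [0,0,0.06],"turn": 0},
    {"translation": [0,0,0.09],"turn": 0},
    {"translation": [0,0,0.12],"turn": 0},
    {"translation": [0,0,0.12],"turn": 0},
    {"translation": [-0.04,-0.04,0.13],"turn": 0},
    {"translation": [-0.06,-0.08,0.15],"turn": 0},
    {"translation": [-0.06,-0.12,0.15],"turn": 0},
    {"translation": [-0.06,-0.15,0.15],"turn": 0},
    {"translation": [-0.06,-0.15,0.15],"turn": 0},
    {"translation": [-0.06,-0.15,0.15],"turn": 0}
  ]
}}

```text
time: 22.6
eef_pos: [0.3676, 0.1339, 0.2278]
tcp_rot: [0.802, 0.597, 0.0, 0.0]
ft_force: [0.6, 1.0, 0.1]
finger_gap: 0.0683
finger_force: 0.0
```

```bash
python3 st.py
python3 - <<'E'
from h import *
d=cam('side')
cv2.imwrite('pics/s6.png',cv2.resize(d['frame'][175:335,240:420],None,fx=3.5,fy=3.5,interpolation=cv2.INTER_CUBIC))
E
```

```text
22.6 [0.3676 0.1339 0.2278] F [0.63 0.99 0.06] T [-0.003 -0.072 -0.006] q6 0.354 yaw 1.2791
```

View pics/s6.png

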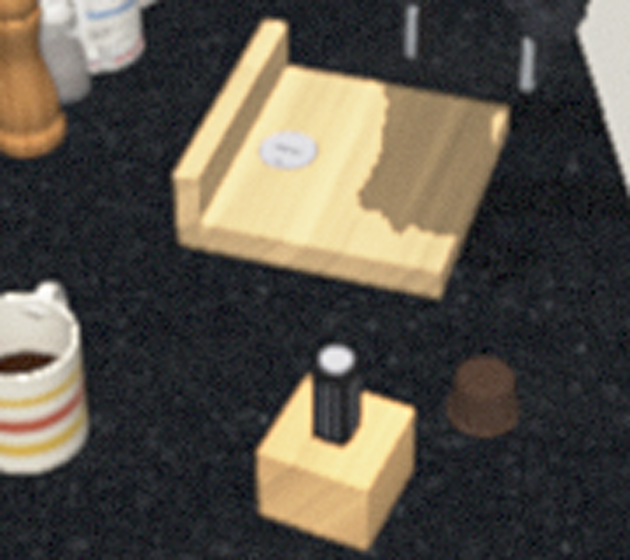

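The screwdriver stands upright in its stand with its cap at (336,360), the panel is flush with the board at (200,225), and the mug and capsule haven't moved.

```bash
python3 -c "
from station import robot
print(robot.hand_in())"
```

```text
the job is handed in; nothing more can be done
None
```

I handed the job in: the cam lock is turned to about 0.265 N m (snug), the panel looks flush with the board, and the screwdriver stands upright in its stand; `hand_in` gave no verdict.

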